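Clear the empty dishes out of the rotary parts dispenser

TASK

Clear the empty dishes out of the rotary parts dispenser. Flip its front cover up past the balance point so that it stands open on its own, then push the index table round from click to click so that each nest that holds a dish comes to the front opening, and nest every dish right way up in the stack on the weighted stand. When all are stacked, leave the index table clicked in and the cover shut again, and do not knock aside the mug, the tub and the two small jars that stand about.

Things in the scene. Friction and masses are not known exactly. Their poses are not given: they have to be found in the camera images.
- dispenser: Fixed rotary parts dispenser on a 280 x 280 mm plinth 31 mm high. Origin on the bench under the middle of its round index table, x to the rear: the front opening looks along -x. A clear fixed hood (underside z 98, top 104 mm) covers all of the table behind x = -44 mm, so only the nest at the front can be emptied; the others must first be turned there.
- carousel (a joint): Turn of the index table about the dispenser's origin, rad, counter-clockwise from above positive, no end stops; 0 at the start. It rests in detents every 2 pi / 5 = 1.257 rad, with one nest exactly at the front. A tangential push of 2 to 5 N on a finger knob, either way round, turns it out; past half way it swings on into the next detent by itself and settles within about two seconds.
- window (a point): Fixed: where a nest's centre stands at the front opening, at the level of the table's top (z = 45 mm), 84 mm in front of the dispenser's origin.
- nest0 (a point): Centre of nest 0 on top of the aluminium index table (disc of radius 130 mm, top z 45 mm); turns with it. Five nests, 72 degrees apart, 84 mm from the axis: low black rings, 47 mm inside, 55 outside, 7 high, where a dish stands loosely. Midway between nests (36 degrees on) stands a black finger knob, 13 mm thick, 122 mm from the axis, its top at z 85 mm.
- nest1 (a point): Centre of nest 1 on top of the aluminium index table (disc of radius 130 mm, top z 45 mm); turns with it. Five nests, 72 degrees apart, 84 mm from the axis: low black rings, 47 mm inside, 55 outside, 7 high, where a dish stands loosely. Midway between nests (36 degrees on) stands a black finger knob, 13 mm thick, 122 mm from the axis, its top at z 85 mm.
- nest2 (a point): Centre of nest 2 on top of the aluminium index table (disc of radius 130 mm, top z 45 mm); turns with it. Five nests, 72 degrees apart, 84 mm from the axis: low black rings, 47 mm inside, 55 outside, 7 high, where a dish stands loosely. Midway between nests (36 degrees on) stands a black finger knob, 13 mm thick, 122 mm from the axis, its top at z 85 mm.
- nest3 (a point): Centre of nest 3 on top of the aluminium index table (disc of radius 130 mm, top z 45 mm); turns with it. Five nests, 72 degrees apart, 84 mm from the axis: low black rings, 47 mm inside, 55 outside, 7 high, where a dish stands loosely. Midway between nests (36 degrees on) stands a black finger knob, 13 mm thick, 122 mm from the axis, its top at z 85 mm.
- nest4 (a point): Centre of nest 4 on top of the aluminium index table (disc of radius 130 mm, top z 45 mm); turns with it. Five nests, 72 degrees apart, 84 mm from the axis: low black rings, 47 mm inside, 55 outside, 7 high, where a dish stands loosely. Midway between nests (36 degrees on) stands a black finger knob, 13 mm thick, 122 mm from the axis, its top at z 85 mm.
- cover (a joint): Clear front cover, hinged along the dispenser's y axis at cover_hinge: 0 lying shut over the front opening; grows as it swings up and back. Upright (balance) at about 1.57 rad; beyond, it falls back onto its stop at 1.98 rad and stays; before, it falls shut. 0.22 kg, lightly damped, panel 112 mm from hinge to front edge, 272 mm wide.
- cover_handle (a point): Middle of the cover's steel bar handle: a round bar 10 mm thick, 100 mm long, parallel to the hinge, 150 mm from the hinge line and 33 mm clear of the cover's front edge; moves with the cover.
- cover_hinge (a point): Fixed: middle of the cover's hinge line, z = 108 mm, 15 mm in front of the dispenser's origin.
- dish_a: Empty steel component dish, 44 mm high, 50 to 100 g: straight collar 66 mm across, 16 mm deep at the rim (28 to 44 mm above the underside), below it a body tapering from 55 to 40 mm across. Origin at the centre of its underside, z up. All five are alike; 2 or 3 stand in nests at the start, the others are absent.
- dish_b: Empty steel component dish, 44 mm high, 50 to 100 g: straight collar 66 mm across, 16 mm deep at the rim (28 to 44 mm above the underside), below it a body tapering from 55 to 40 mm across. Origin at the centre of its underside, z up. All five are alike; 2 or 3 stand in nests at the start, the others are absent.
- dish_c: Empty steel component dish, 44 mm high, 50 to 100 g: straight collar 66 mm across, 16 mm deep at the rim (28 to 44 mm above the underside), below it a body tapering from 55 to 40 mm across. Origin at the centre of its underside, z up. All five are alike; 2 or 3 stand in nests at the start, the others are absent.
- dish_d: Empty steel component dish, 44 mm high, 50 to 100 g: straight collar 66 mm across, 16 mm deep at the rim (28 to 44 mm above the underside), below it a body tapering from 55 to 40 mm across. Origin at the centre of its underside, z up. All five are alike; 2 or 3 stand in nests at the start, the others are absent.
- dish_e: Empty steel component dish, 44 mm high, 50 to 100 g: straight collar 66 mm across, 16 mm deep at the rim (28 to 44 mm above the underside), below it a body tapering from 55 to 40 mm across. Origin at the centre of its underside, z up. All five are alike; 2 or 3 stand in nests at the start, the others are absent.
- stand: Weighted stack stand, loose on the blue mat (top z 3 mm), 0.9 kg: steel foot 100 mm across, 12 mm high, with a dish like the others fixed on it (rim 56 mm up). Origin at the centre of its underside. Nested, a collar rests on the rim below with 2 mm of play: dish origins 28, 44, 60 mm above the stand's. Fingers reaching below a held dish's collar would meet the collar below.
- mug: Mug with handle, 89 x 125 x 99 mm, bystander; origin under its centre.
- flux_tub: Round tub, 57 mm across, 68 high, bystander; origin under its centre.
- wick_jar: Small jar, 43 mm across, 51 high, bystander; origin under its centre.
- paste_jar: Small lidded jar, 48 mm across, 50 high, bystander; origin under its centre.

How it is judged:
On the way, in this order (a step that is already met when the one before it is completed fails the run):
1. the front cover stands open past its balance point on its own, untouched (value of joint cover above 1.75 rad and velocity of joint cover between -0.1 and 0.1 rad/s and contact force between each of the arm, the fingers and cover below 0.2 N), for 0.4 s.
2. every dish that stood in the dispenser is nested upright in the stack on the stand (horizontal distance between each of dish_a, dish_b, dish_c, dish_d, dish_e and stand below 0.005 m and angle between each of dish_a, dish_b, dish_c, dish_d, dish_e's own z axis and vertical below 0.08 rad and linear speed of each of dish_a, dish_b, dish_c, dish_d, dish_e below 0.03 m/s and (z of dish_a in the frame of stand between 0.024 and 0.032 m or z of dish_a in the frame of stand between 0.04 and 0.048 m or z of dish_a in the frame of stand between 0.056 and 0.064 m) and (z of dish_b in the frame of stand between 0.024 and 0.032 m or z of dish_b in the frame of stand between 0.04 and 0.048 m or z of dish_b in the frame of stand between 0.056 and 0.064 m) and (z of dish_c in the frame of stand between 0.024 and 0.032 m or z of dish_c in the frame of stand between 0.04 and 0.048 m or z of dish_c in the frame of stand between 0.056 and 0.064 m) and (z of dish_d in the frame of stand between 0.024 and 0.032 m or z of dish_d in the frame of stand between 0.04 and 0.048 m or z of dish_d in the frame of stand between 0.056 and 0.064 m) and (z of dish_e in the frame of stand between 0.024 and 0.032 m or z of dish_e in the frame of stand between 0.04 and 0.048 m or z of dish_e in the frame of stand between 0.056 and 0.064 m) and angle between stand's own z axis and vertical below 0.05 rad and height (world z) of stand below 0.01 m), for 0.3 s.
At the end, for the whole second after the job is handed in: Every dish present is nested on the stand: within 5 mm of its axis, upright within 0.08 rad, within 4 mm of a nested height (28, 44 or 60 mm above the stand's origin); stand upright on the mat; index table in a detent, a nest within 6 mm of the front place; cover joint below 0.08 rad (all of step 2 and horizontal distance between any of nest0, nest1, nest2, nest3, nest4 and window below 0.006 m and velocity of joint carousel between -0.05 and 0.05 rad/s and value of joint cover below 0.08 rad); the robot touches nothing.
It fails at once if the mug is pushed more than 3 cm or tipped over (distance of mug from where it was at the start of the episode above 0.03 m or angle between mug's own z axis and vertical above 0.5 rad).
It fails at once if the flux tub is pushed more than 3 cm or tipped over (distance of flux_tub from where it was at the start of the episode above 0.03 m or angle between flux_tub's own z axis and vertical above 0.5 rad).
It fails at once if the wick jar is pushed more than 3 cm or tipped over (distance of wick_jar from where it was at the start of the episode above 0.03 m or angle between wick_jar's own z axis and vertical above 0.5 rad).
It fails at once if the paste jar is pushed more than 3 cm or tipped over (distance of paste_jar from where it was at the start of the episode above 0.03 m or angle between paste_jar's own z axis and vertical above 0.5 rad).
Of dish_a, dish_b, dish_c, dish_d, dish_e only 2 to 3 are there at a start; the rules pass over those that are not, and their reading is None.
At some moment in a run one of stand may be knocked a few centimetres aside while the robot is not near it.
It also fails if it takes over 210 s, if anything falls off the work surface, if the arm or the gripper's body presses on something with over 40 N, if the wrist force passes 120 N, or if a joint passes its speed limit or range.

ROBOT

A 6-joint arm with a two-finger parallel gripper is mounted at the origin on a cart in front of the work surface, level with it; the furniture and walls round the work are solid. World frame = base frame: x ahead of the robot, y to its left, z up, the work surface at z = 0. Lengths are in m, angles in rad, forces in N, time in s.
With the tool pointing down it reaches from about 0.25 to 0.775 m from the base axis. Payload 4 kg.
Tool frame: the origin (TCP) lies on the centre line of the jaws, within the pads' length; the fingertips stand 25 mm ahead of it and the grasp point (between the pads) lies 6 mm ahead of it; z points along the fingers, y is the line along which they close (so a half turn about z gives the same grasp; the last joint's range is limited). The gripper opens to 94 mm and grips with 3 to 60 N. Pads are 16 mm wide; open, the fingers measure 119 mm over their backs; the gripper's body (75 mm by 177 mm) begins 78 mm behind the grasp point.
Start: joints at [-1.348, 0.087, 1.371, -0, 1.684, -0.103], TCP at [0.176, -0.521, 0.231] pointing down, gripper open.
Joint ranges: [-3.1, 3.1], [-0.76, 2.03], [0.27, 2.55], [-1.08, 4.22], [0.17, 2.65], [-2.57, 2.57]. Speed limits (rad/s): [2.79, 2.79, 3.14, 3.14, 3.14, 3.14].

INTERFACE

Orientations are given as [roll, pitch, yaw] about the fixed x, y, z axes, in that order (R = Rz(yaw) Ry(pitch) Rx(roll)).
In Python, from bench import robot, imaging gives the robot as it stands. The module is installed in compiled form; this text tells all that it offers.
- The arm moves only by the tool drive_tool, never from a script. Its argument "series" is a list of rows, each a list of 3 entries, a list of its own where there are three numbers: the finger opening in m, from 0 to 0.094, then the shift along the tool's x, y, z in m, then the turn, a rotation vector about the tool's x, y, z in rad. A call has 1 to 5 rows; each row is the pose to reach, as a shift and turn from the pose commanded when the call began, along the tool's axes at that moment; what a row does not reach only later rows make up. A row lasts 1/8 s, in which the tool goes at most 62.5 mm and 10.7 degrees, less where a joint would pass 70% of its speed; a pose out of reach is approached as far as the arm can. A call with a gripper value outside its range is refused whole. The fingers move at their own pace and stop on an object; the grip force is fixed at half the most. Time passes only in rows, so rows that repeat a pose let the fingers close. It gives the time, the measured TCP pose, the force, the opening and the grip force at its end, in the units of the state.
- robot.get_obs(): the state, without advancing time (a new reading comes with each control period).
- imaging.snapshot(name): name is "side" or "top" or "wrist"; returns the picture (384x512x3 uint8, red, green, blue); there is no depth.
- imaging.get_calibration(name): a dict with "intrinsics" (3x3 intrinsics, pixels), "k1" (the pictures are not rectified: a ray, as slopes to the right and down, at radius r is drawn at 1 + k1 r^2 times it, then the intrinsics apply), "position" and "rotation" of the camera in the world. Camera axes: x right, y up, looking along -z (the intrinsics and any distortion apply to the point x, -y, -z); pixel columns grow to the right and rows downward; lengths in m; the calibration is good to about 2 mm. A picture is of the moment at which its call begins: read the wrist's pose just before it. get_calibration takes no time and is no camera call; for the wrist camera it gives the pose at the moment of the call.
- robot.close_job(): hands the job in; it is judged then, once.
The state is a dict: "time": time; "joint_positions": joint angles; "qvel": joint speeds; "joint_torque": joint torques, N m; "tool_pos": TCP position; "ee_rot": TCP orientation; "wrist_force": force on the tool from outside, world axes, zero at the start; "wrist_torque": the same for the moment, N m; "width": finger opening in m; "finger_force": force on a finger pad.
Only numpy, scipy, OpenCV 4.12 (cv2) and the standard library are available. Lean on these libraries where they do the work, as an engineer would, in place of code of your own. Each camera call takes 0.05 s, during which the arm holds its last target. There are 200 camera calls.

## Working session

There is one attempt and no reset: what is moved stays moved. The work goes in short steps, Python scripts to look and compute and a tool call to move; the robot and the scene stay as the last step left them, time stands still between calls to the robot, and variables do not carry over. Pictures are saved under pics/ and viewed, at most 14 in all, crops included, and the job is handed in when it is done.

Besides the shell and the picture viewer there is one more tool, called after "Emit:" as name([rows], argument=value, ...), one row to a line, values as JSON. drive_tool: Moves the arm, as the interface text tells. Its arguments: {"type":"object","properties":{"series":{"type":"array"}},"required":["series"]}

```bash
mkdir -p pics; cat > h.py <<'E'
import numpy as np, cv2
from bench import robot, imaging
from scipy.spatial.transform import Rotation as Ro
def snap(n,f):
    im=imaging.snapshot(n); cv2.imwrite('pics/'+f,im[:,:,::-1]); return im
def ray(c,u,v):
    K=np.array(c['intrinsics']);p=np.array([(u-K[0,2])/K[0,0],(v-K[1,2])/K[1,1]])
    q=p.copy()
    for _ in range(20): q=p/(1+c['k1']*(q@q))
    return np.array(c['position']),np.array(c['rotation'])@np.array([q[0],-q[1],-1])
def plane(c,u,v,z):
    o,d=ray(c,u,v); return o+d*(z-o[2])/d[2]
def proj(c,P):
    K=np.array(c['intrinsics']);p=np.array(c['rotation']).T@(np.array(P)-np.array(c['position']))
    q=np.array([p[0],-p[1]])/-p[2]; q=q*(1+c['k1']*(q@q))
    return K[0,0]*q[0]+K[0,2],K[1,1]*q[1]+K[1,2]
E
python3 - <<'E'
from h import *
print(robot.get_obs())
for n in('side','top','wrist'):
    c=imaging.get_calibration(n);print(n,c)
    im=snap(n,n+'0.png')
a=cv2.imread('pics/top0.png');b=cv2.imread('pics/side0.png')
cv2.imwrite('pics/t0.png',cv2.resize(a,(800,600)));cv2.imwrite('pics/s0.png',cv2.resize(b,(800,600)))
E
```

```text
{'time': 0.0, 'joint_positions': array([-1.34810548e+00,  8.79818750e-02,  1.37220197e+00, -1.35065447e-05,
        1.68359134e+00, -1.03107386e-01]), 'qvel': array([-0.00106524,  0.00089322,  0.00244056, -0.00054447, -0.00149211,
       -0.00038627]), 'joint_torque': array([-2.08889905e-03, -3.40183961e+01, -3.02425361e+01,  7.16505619e-02,
        3.29523382e-02, -1.54313648e-04]), 'tool_pos': array([ 0.17591817, -0.52060687,  0.22931595]), 'ee_rot': array([-3.13942033e+00, -2.11284156e-04,  3.25796493e-01]), 'wrist_force': array([-0.53701463, -0.16044642,  0.07648622]), 'wrist_torque': array([ 1.39974447e-02, -5.89443019e-05, -4.00199432e-02]), 'finger_force': 0.0, 'width': 0.09372695684645986}
side {'intrinsics': array([[364.33193169,   0.        , 256.61559109],
       [  0.        , 364.33193169, 186.51333457],
       [  0.        ,   0.        ,   1.        ]]), 'k1': -0.0064412188351383156, 'position': array([0.42603184, 0.85224349, 0.55722557]), 'rotation': array([ 1.05661656, -0.02411408, -3.01510913])}
top {'intrinsics': array([[385.5400675 ,   0.        , 251.28830829],
       [  0.        , 385.5400675 , 191.46827248],
       [  0.        ,   0.        ,   1.        ]]), 'k1': -0.0339030495621701, 'position': array([0.33906772, 0.03743937, 1.1741339 ]), 'rotation': array([ 1.59030885e-01,  2.89593944e-04, -1.59277796e+00])}
wrist {'intrinsics': array([[287.51785388,   0.        , 257.42522835],
       [  0.        , 287.51785388, 187.50971238],
       [  0.        ,   0.        ,   1.        ]]), 'k1': -0.03320649869156414, 'position': array([ 0.25403526, -0.49396756,  0.38288863]), 'rotation': array([-0.28836902,  0.0027957 , -1.24561571])}
```

View pics/t0.png

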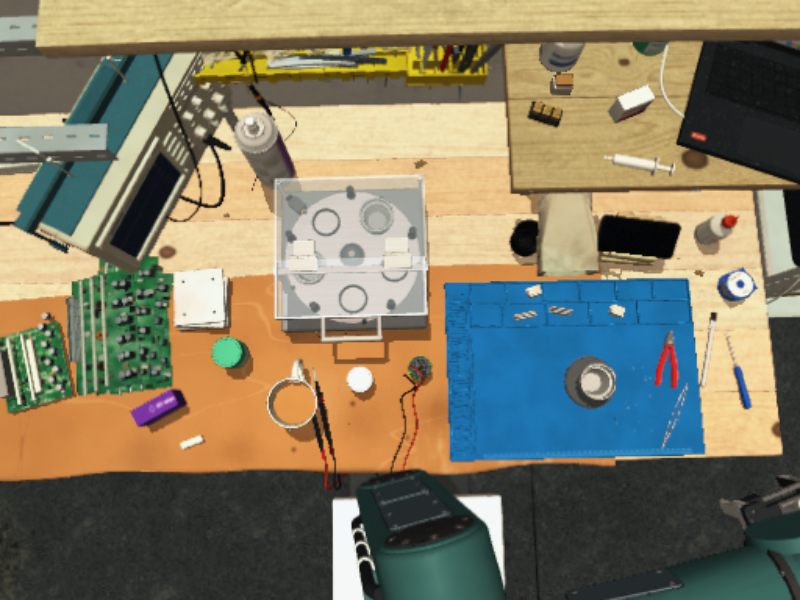

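View pics/s0.png

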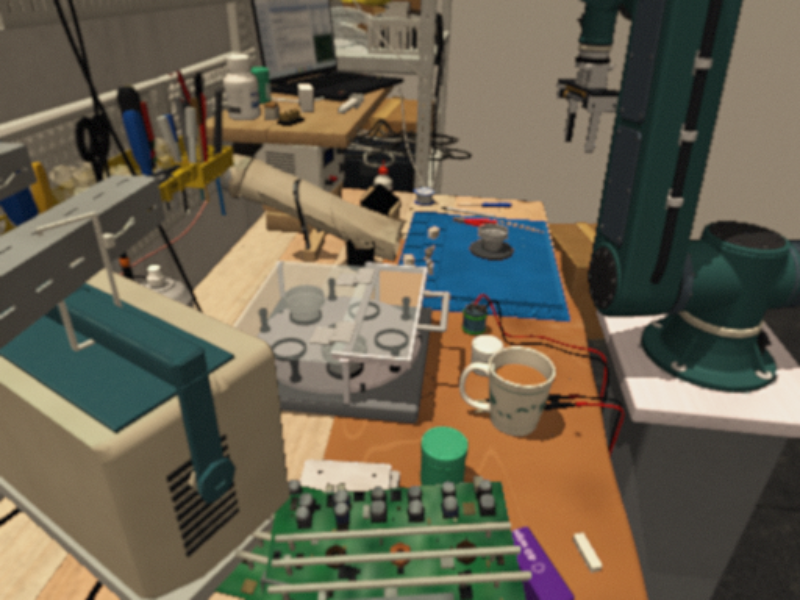

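```bash
sed -i "s/np.array(c\['rotation'\])@/Ro.from_euler('xyz',c['rotation']).as_matrix()@/; s/np.array(c\['rotation'\]).T@/Ro.from_euler('xyz',c['rotation']).as_matrix().T@/" h.py
python3 - <<'E'
from h import *
a=cv2.imread('pics/top0.png');b=cv2.imread('pics/side0.png')
A=cv2.resize(a[100:240,165:285],None,fx=4,fy=4,interpolation=cv2.INTER_CUBIC);B=cv2.resize(b[155:275,140:300],None,fx=2.5,fy=2.5,interpolation=cv2.INTER_CUBIC)
C=np.zeros((560,800,3),np.uint8);C[:A.shape[0],:480]=A;C[:300,480:]=cv2.resize(b[160:272,150:290],(320,256*300//256))
cv2.imwrite('pics/z.png',C)
ct=imaging.get_calibration('top');s=512/800
# outline guesses z: plinth corners bottom, foot
for n,u,v,z in [('hoodBL',276,178,.104),('hoodBR',423,176,.104),('nestfront',353,298,.052),('nestUL',325,222,.052),('handleL',322,341,.108),('handleR',381,339,.108),('plFL',283,330,.031),('plFR',428,328,.031),('stand foot',591,383,.015),('standrim',597,381,.059),('mug',292,402,.099),('white',360,379,.05),('green',230,352,.068),('dark',420,369,.05)]:
    print(n,plane(ct,u*s,v*s,z).round(3))
E
```

```text
hoodBL [0.744 0.246 0.104]
hoodBR [ 0.742 -0.028  0.104]
nestfront [0.523 0.109 0.052]
nestUL [0.673 0.161 0.052]
handleL [0.438 0.161 0.108]
handleR [0.439 0.056 0.108]
plFL [0.467 0.244 0.031]
plFR [ 0.465 -0.032  0.031]
stand foot [ 0.354 -0.342  0.015]
standrim [ 0.357 -0.339  0.059]
mug [0.332 0.215 0.099]
white [0.371 0.098 0.05 ]
green [0.425 0.335 0.068]
dark [ 0.387 -0.014  0.05 ]
```

View pics/z.png

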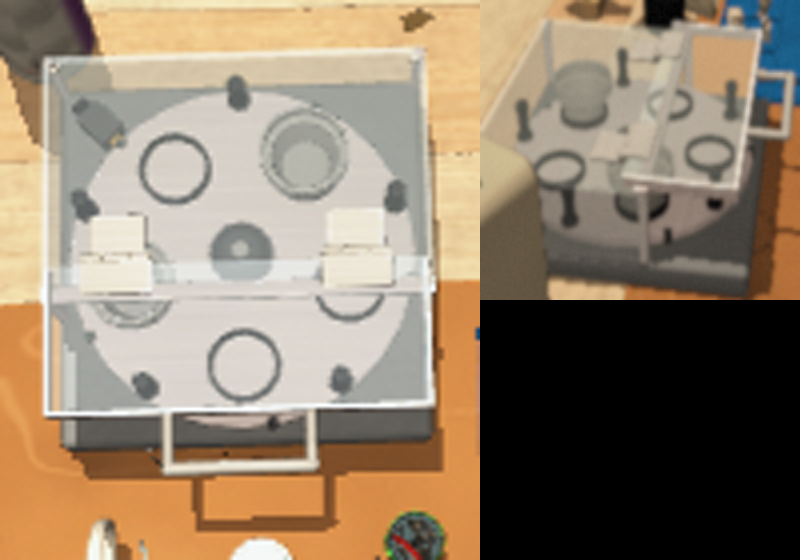

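View pics/wrist0.png

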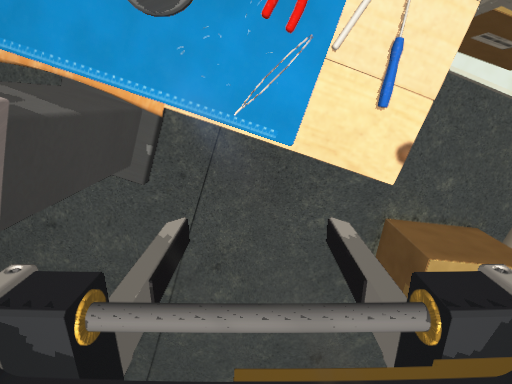

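Emit:
drive_tool([
  [0.03,[0.2,-0.226,-0.03],[0,0,-0.8]],
  [0.03,[0.2,-0.226,-0.03],[0,0,-0.8]],
  [0.03,[0.2,-0.226,-0.03],[0,0,-0.8]],
  [0.03,[0.2,-0.226,-0.03],[0,0,-0.8]],
  [0.03,[0.2,-0.226,-0.03],[0,0,-0.8]],
])

```text
time: 0.78
tool_pos: [0.2935, -0.2408, 0.2606]
ee_rot: [3.141, -0.0, 1.128]
wrist_force: [0.1, -0.3, -0.6]
width: 0.0475
finger_force: 0.0
```

```bash
cat >> h.py <<'E'
def go(*p,yaw=None):
    "print tool-axis shifts/turn from the present pose to world points"
    o=robot.get_obs();R=Ro.from_euler('xyz',o['ee_rot'])
    print('t',round(o['time'],2),'tcp',o['tool_pos'].round(4),'rot',o['ee_rot'].round(3),'F',o['wrist_force'].round(1),'w',round(o['width'],4),'j',o['joint_positions'].round(2))
    if yaw is not None: print('turn',(R.inv()*Ro.from_euler('xyz',[np.pi,0,yaw])).as_rotvec().round(3))
    for q in p: print(q,R.inv().apply(np.array(q)-o['tool_pos']).round(4))
E
python3 - <<'E'
from h import *
go((.441,.108,.2),(.441,.108,.114),yaw=np.pi/2)
E
```

```text
t 0.78 tcp [ 0.2935 -0.2408  0.2606] rot [ 3.141 -0.     1.128] F [ 0.1 -0.3 -0.6] w 0.0475 j [-0.84 -0.3   1.67  0.    1.78 -0.39]
turn [ 0.001  0.    -0.442]
(0.441, 0.108, 0.2) [ 0.3784 -0.0161  0.0606]
(0.441, 0.108, 0.114) [ 0.3784 -0.0161  0.1466]
```

Emit:
drive_tool([
  [0.03,[0.25,-0.011,0.02],[0,0,0]],
  [0.03,[0.25,-0.011,0.02],[0,0,0]],
  [0.03,[0.25,-0.011,0.02],[0,0,0]],
  [0.03,[0.25,-0.011,0.02],[0,0,0]],
  [0.03,[0.25,-0.011,0.02],[0,0,0]],
])

```text
time: 1.4
tool_pos: [0.391, -0.0085, 0.2396]
ee_rot: [-3.14, -0.0, 1.135]
wrist_force: [0.6, -0.7, 0.4]
width: 0.0299
finger_force: 0.0
```

Emit:
drive_tool([
  [0.03,[0.128,-0.005,0.02],[0,0,-0.442]],
  [0.03,[0.128,-0.005,0.03],[0,0,-0.442]],
  [0.03,[0.128,-0.005,0.03],[0,0,-0.442]],
  [0.03,[0.128,-0.005,0.03],[0,0,-0.442]],
  [0.03,[0.128,-0.005,0.03],[0,0,-0.442]],
])

```text
time: 2.02
tool_pos: [0.4415, 0.1038, 0.2108]
ee_rot: [3.141, 0.001, 1.565]
wrist_force: [-0.1, -0.1, -0.2]
width: 0.0297
finger_force: 0.0
```

```bash
python3 - <<'E'
from h import *
go((.441,.108,.2),(.441,.108,.114),yaw=np.pi/2)
c=imaging.get_calibration('wrist');im=snap('wrist','w1.png')
c2=imaging.get_calibration('top');im=snap('top','t1.png')
a=cv2.imread('pics/w1.png');
for y in(.058,.108,.158):
  for x in (.441,):
    u=proj(c,(x,y,.108));print(u);cv2.circle(a,(int(u[0]),int(u[1])),3,(0,0,255),1)
cv2.imwrite('pics/w1b.png',a)
E
```

```text
t 2.02 tcp [0.4415 0.1038 0.2108] rot [3.141e+00 1.000e-03 1.565e+00] F [-0.1 -0.1 -0.2] w 0.0297 j [ 0.11 -0.13  1.62 -0.    1.65  0.11]
turn [ 0.001  0.001 -0.006]
(0.441, 0.108, 0.2) [ 0.0042 -0.0006  0.0108]
(0.441, 0.108, 0.114) [ 0.0042 -0.0006  0.0968]
(np.float64(258.13027226346816), np.float64(239.65444608168178))
(np.float64(257.81402949829953), np.float64(191.10255835326143))
(np.float64(257.46145697908696), np.float64(137.09813225092887))
```

View pics/w1b.png

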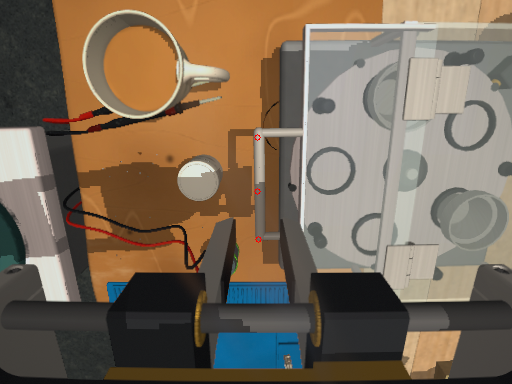

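Emit:
drive_tool([
  [0.03,[0.004,0.001,0.05],[0,0,0]],
  [0.03,[0.004,0.001,0.097],[0,0,0]],
  [0.03,[0.004,0.001,0.097],[0,0,0]],
  [0.0,[0.004,0.001,0.097],[0,0,0]],
  [0.0,[0.004,0.001,0.097],[0,0,0]],
])

```text
time: 2.75
tool_pos: [0.4443, 0.1091, 0.1163]
ee_rot: [3.136, -0.001, 1.567]
wrist_force: [0.7, 0.1, 0.6]
width: 0.0134
finger_force: 0.0
```

Emit:
drive_tool([
  [0.0,[0,0,0],[0,0,0]],
  [0.0,[0,0,0],[0,0,0]],
])

```text
time: 3.0
tool_pos: [0.4433, 0.1091, 0.116]
ee_rot: [3.139, 0.0, 1.568]
wrist_force: [-2.6, -0.3, 6.0]
width: 0.0091
finger_force: 30.0
```

Emit:
drive_tool([
  [0.0,[0,0.001,-0.018],[0,0,0]],
  [0.0,[0,0.004,-0.036],[0,0,0]],
  [0.0,[0,0.01,-0.053],[0,0,0]],
  [0.0,[0,0.017,-0.069],[0,0,0]],
  [0.0,[0,0.026,-0.085],[0,0,0]],
])

```text
time: 3.62
tool_pos: [0.4669, 0.1093, 0.1992]
ee_rot: [-3.137, -0.0, 1.568]
wrist_force: [-2.7, 0.3, -1.0]
width: 0.0087
finger_force: 30.0
```

Emit:
drive_tool([
  [0.0,[0,0.011,-0.014],[0,0,0]],
  [0.0,[0,0.024,-0.027],[0,0,0]],
  [0.0,[0,0.038,-0.038],[0,0,0]],
  [0.0,[0,0.053,-0.048],[0,0,0]],
  [0.0,[0,0.069,-0.055],[0,0,0]],
])

```text
time: 4.25
tool_pos: [0.5367, 0.1096, 0.2576]
ee_rot: [3.141, -0.001, 1.569]
wrist_force: [-4.5, 2.4, 5.3]
width: 0.0092
finger_force: 30.0
```

```bash
python3 - <<'E'
from h import *
go()
E
```

```text
t 4.25 tcp [0.5367 0.1096 0.2576] rot [ 3.141e+00 -1.000e-03  1.569e+00] F [-4.5  2.4  5.3] w 0.0092 j [0.1  0.08 1.33 0.   1.74 0.1 ]
```

Emit:
drive_tool([
  [0.0,[0,0.017,-0.005],[0,0,0]],
  [0.0,[0,0.035,-0.009],[0,0,0]],
  [0.0,[0,0.053,-0.01],[0,0,0]],
  [0.0,[0,0.07,-0.009],[0,0,0]],
  [0.0,[0,0.088,-0.006],[0,0,0]],
])

```text
time: 4.88
tool_pos: [0.6261, 0.1102, 0.2623]
ee_rot: [3.139, -0.003, 1.57]
wrist_force: [-0.6, 3.7, 1.4]
width: 0.009
finger_force: 30.0
```

Emit:
drive_tool([
  [0.0,[0,0.016,0.005],[0,0,0]],
  [0.0,[0,0.016,0.005],[0,0,0]],
  [0.05,[0,0.016,0.005],[0,0,0]],
  [0.05,[0,0.016,0.005],[0,0,0]],
  [0.05,[0,0.018,0.004],[0,0,0]],
])

```text
time: 5.5
tool_pos: [0.6432, 0.1079, 0.2548]
ee_rot: [-3.14, 0.001, 1.567]
wrist_force: [0.2, 1.1, -0.0]
width: 0.0356
finger_force: 0.0
```

Emit:
drive_tool([
  [0.05,[0,0,-0.03],[0,0,0]],
  [0.05,[0,0,-0.06],[0,0,0]],
  [0.05,[0,0,-0.06],[0,0,0]],
])

```text
time: 5.88
tool_pos: [0.6443, 0.1082, 0.3186]
ee_rot: [3.136, -0.0, 1.567]
wrist_force: [-0.1, 0.8, 1.1]
width: 0.0498
finger_force: 0.0
```

```bash
python3 - <<'E'
from h import *
go((.45,.15,.32),(.45,.203,.2),(.52,.203,.2),yaw=np.pi/2)
a=snap('side','s2.png')
E
```

```text
t 5.88 tcp [0.6443 0.1082 0.3186] rot [ 3.136 -0.     1.567] F [-0.1  0.8  1.1] w 0.0498 j [ 0.08  0.33  0.92 -0.    1.89  0.08]
turn [ 0.006 -0.    -0.003]
(0.45, 0.15, 0.32) [ 0.0411 -0.1944 -0.0025]
(0.45, 0.203, 0.2) [ 0.0941 -0.1953  0.1175]
(0.52, 0.203, 0.2) [ 0.0943 -0.1253  0.1179]
```

View pics/s2.png

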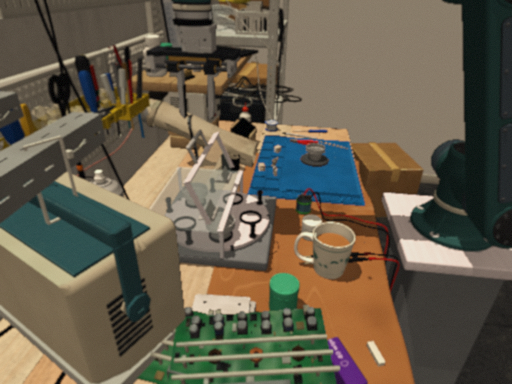

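Emit:
drive_tool([
  [0.0,[0.041,-0.2,0],[0,0,-0.8]],
  [0.0,[0.041,-0.2,0],[0,0,-0.8]],
  [0.0,[0.041,-0.2,0],[0,0,-0.8]],
  [0.0,[0.041,-0.2,0],[0,0,-0.8]],
  [0.0,[0.041,-0.2,0],[0,0,-0.8]],
])

```text
time: 6.55
tool_pos: [0.4414, 0.1503, 0.3139]
ee_rot: [-3.14, -0.001, 2.371]
wrist_force: [0.7, -0.4, 0.5]
width: 0.0035
finger_force: 0.0
```

Emit:
drive_tool([
  [0.0,[0,0,0.08],[0,0,-0.774]],
  [0.0,[0,0,0.08],[0,0,-0.774]],
  [0.0,[0,0,0.08],[0,0,-0.774]],
  [0.0,[0,0,0.08],[0,0,-0.774]],
  [0.0,[0,0,0.08],[0,0,-0.774]],
])

```text
time: 7.18
tool_pos: [0.4426, 0.1498, 0.2333]
ee_rot: [-3.141, -0.003, 3.141]
wrist_force: [-0.3, 0.2, -0.2]
width: 0.0005
finger_force: 0.0
```

```bash
python3 - <<'E'
from h import *
go((.524,.208,.15),(.524,.208,.09),yaw=np.pi)
c=np.array([.606,.108])
import math
for a in range(134,184,5):
    r=.124;print(a,(c+r*np.array([math.cos(math.radians(a)),math.sin(math.radians(a))])).round(4))
ct=imaging.get_calibration('top');im=snap('top','t2.png')
a=cv2.imread('pics/t2.png')
P=[(.606-.099,.108+.072,.085),(.606-.099,.108-.072,.085),(.522,.108,.052),(.58,.188,.089)]
for p in P:
  u=proj(ct,p);cv2.circle(a,(round(u[0]),round(u[1])),1,(0,0,255),-1)
a=np.hstack([a[100:240,165:285],a[200:340,340:460]]);cv2.imwrite('pics/t2z.png',cv2.resize(a,None,fx=3.3,fy=3.3,interpolation=cv2.INTER_CUBIC))
E
```

```text
t 7.17 tcp [0.4426 0.1498 0.2333] rot [-3.141e+00 -3.000e-03  3.141e+00] F [-0.3  0.2 -0.2] w 0.0005 j [ 0.21 -0.1   1.55 -0.    1.69 -1.36]
turn [-0.001 -0.003 -0.001]
(0.524, 0.208, 0.15) [-0.0816  0.0584  0.083 ]
(0.524, 0.208, 0.09) [-0.0818  0.0584  0.143 ]
134 [0.5199 0.1972]
139 [0.5124 0.1894]
144 [0.5057 0.1809]
149 [0.4997 0.1719]
154 [0.4945 0.1624]
159 [0.4902 0.1524]
164 [0.4868 0.1422]
169 [0.4843 0.1317]
174 [0.4827 0.121 ]
179 [0.482  0.1102]
```

View pics/t2z.png

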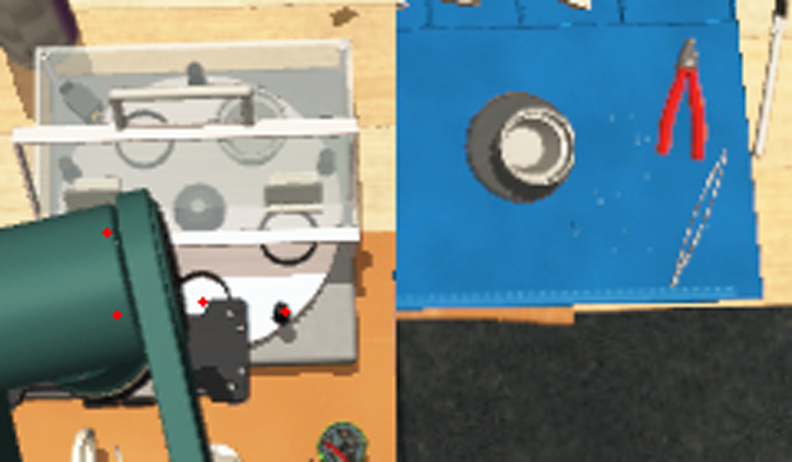

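Emit:
drive_tool([
  [0.0,[-0.04,0.03,0.045],[0,0,0]],
  [0.0,[-0.082,0.058,0.083],[0,0,0]],
  [0.0,[-0.082,0.058,0.083],[0,0,0]],
  [0.0,[-0.082,0.058,0.125],[0,0,0]],
  [0.0,[-0.082,0.058,0.143],[0,0,0]],
])

```text
time: 7.85
tool_pos: [0.5241, 0.2075, 0.0909]
ee_rot: [-3.14, -0.003, 3.14]
wrist_force: [0.0, -0.1, -0.2]
width: 0.0005
finger_force: 0.0
```

Emit:
drive_tool([
  [0.0,[0.004,-0.011,0],[0,0,0]],
  [0.0,[0.012,-0.019,0],[0,0,0]],
  [0.0,[0.018,-0.027,0],[0,0,0]],
  [0.0,[0.024,-0.036,0],[0,0,0]],
  [0.0,[0.03,-0.046,0],[0,0,0]],
])

```text
time: 8.48
tool_pos: [0.4973, 0.1627, 0.0955]
ee_rot: [3.138, 0.007, 3.141]
wrist_force: [3.3, 4.8, -0.5]
width: 0.0005
finger_force: 2.3
```

Emit:
drive_tool([
  [0.0,[0.005,-0.01,0],[0,0,0]],
  [0.0,[0.008,-0.02,0],[0,0,0]],
  [0.0,[0.01,-0.031,0],[0,0,0]],
  [0.0,[0.012,-0.042,0],[0,0,0]],
  [0.0,[0.03,-0.045,-0.04],[0,0,0]],
])

```text
time: 9.1
tool_pos: [0.4624, 0.1147, 0.1293]
ee_rot: [-3.138, -0.01, 3.14]
wrist_force: [0.6, 0.3, 0.3]
width: 0.0003
finger_force: 0.0
```

Emit:
drive_tool([
  [0.05,[0.01,0,-0.06],[0,0,0]],
  [0.085,[0.01,0,-0.1],[0,0,0]],
  [0.085,[0.01,0,-0.1],[0,0,0]],
  [0.085,[0.01,0,-0.1],[0,0,0]],
  [0.085,[0.01,0,-0.1],[0,0,0]],
])

```text
time: 9.72
tool_pos: [0.4544, 0.1166, 0.23]
ee_rot: [-3.14, -0.005, 3.141]
wrist_force: [-0.6, 0.4, -0.6]
width: 0.047
finger_force: 0.0
```

```bash
python3 - <<'E'
from h import *
go((.522,.108,.16),(.522,.108,.1),yaw=np.pi)
c=imaging.get_calibration('wrist');a=snap('wrist','w3.png')
ct=imaging.get_calibration('top');im=snap('top','t3.png')
b=a[:,:,::-1].copy()
for q in [(.522,.108,.089),(.489,.108,.089)]:
    u=proj(c,q);print(u);cv2.circle(b,(round(u[0]),round(u[1])),2,(0,0,255),-1)
cv2.imwrite('pics/w3b.png',np.hstack([b[:,::2][::2] ,im[:,:,::-1][100:292,165:421]]))
E
```

```text
t 9.72 tcp [0.4544 0.1166 0.23  ] rot [-3.14  -0.005  3.141] F [-0.6  0.4 -0.6] w 0.047 j [ 0.13 -0.09  1.55 -0.    1.69 -1.44]
turn [-0.001 -0.005 -0.   ]
(0.522, 0.108, 0.16) [-0.0679 -0.0085  0.0697]
(0.522, 0.108, 0.1) [-0.0682 -0.0084  0.1297]
(np.float64(249.64776672779618), np.float64(242.6037971157603))
(np.float64(249.38736347160398), np.float64(215.47332426039642))
```

View pics/w3b.png

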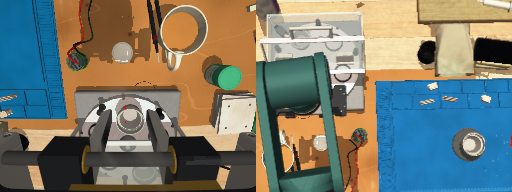

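Emit:
drive_tool([
  [0.085,[0,-0.008,-0.02],[0,0,0]],
  [0.085,[0,-0.008,-0.02],[0,0,0]],
  [0.085,[0,-0.008,-0.02],[0,0,0]],
  [0.085,[0,-0.008,-0.02],[0,0,0]],
  [0.085,[0,-0.008,-0.02],[0,0,0]],
])

```text
time: 10.45
tool_pos: [0.4554, 0.1092, 0.2518]
ee_rot: [-3.141, -0.001, -3.141]
wrist_force: [-0.2, -1.1, -0.2]
width: 0.085
finger_force: 0.0
```

```bash
python3 - <<'E'
from h import *
go((.522,.108,.16),(.522,.108,.1),yaw=np.pi)
c=imaging.get_calibration('wrist');a=snap('wrist','w4.png')
b=a[:,:,::-1].copy()
for t in np.linspace(0,2*np.pi,40):
  for z,r,col in((.089,.033,(0,0,255)),(.052,.0275,(0,255,0))):
    u=proj(c,(.522+r*np.cos(t),.108+r*np.sin(t),z));b[round(u[1]),round(u[0])]=col
u=proj(c,(.522,.108,.07));x,y=int(u[0]),int(u[1])
cv2.imwrite('pics/w4b.png',cv2.resize(b[y-60:y+60,x-80:x+80],None,fx=5,fy=5,interpolation=cv2.INTER_NEAREST));print(x,y)
E
```

```text
t 10.45 tcp [0.4554 0.1092 0.2518] rot [-3.141e+00 -1.000e-03 -3.141e+00] F [-0.2 -1.1 -0.2] w 0.085 j [ 0.11 -0.1   1.51 -0.    1.73 -1.46]
turn [-0.    -0.001  0.   ]
(0.522, 0.108, 0.16) [-0.0667 -0.0012  0.0917]
(0.522, 0.108, 0.1) [-0.0668 -0.0012  0.1517]
256 226
```

View pics/w4b.png

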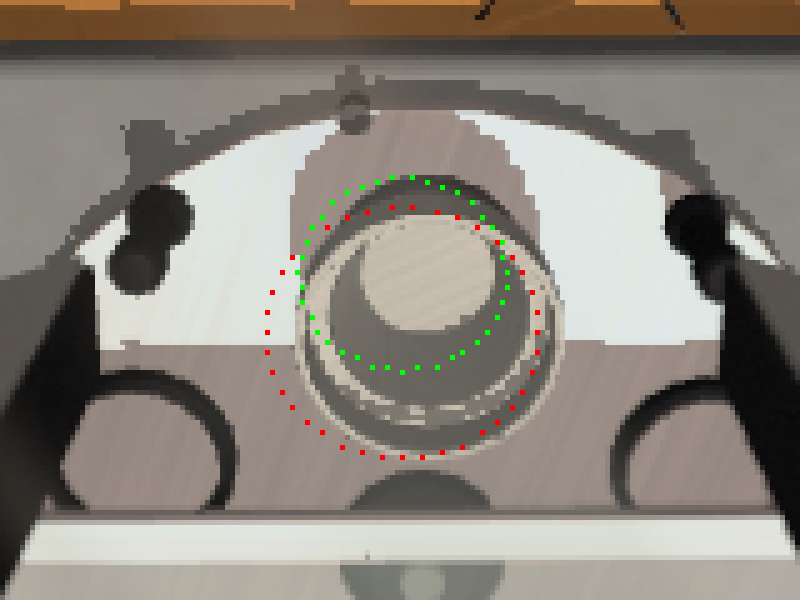

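Emit:
drive_tool([
  [0.085,[-0.03,0.003,0.05],[0,0,0]],
  [0.085,[-0.067,0.003,0.091],[0,0,0]],
  [0.085,[-0.067,0.003,0.091],[0,0,0]],
  [0.085,[-0.067,0.003,0.091],[0,0,0]],
])

```text
time: 11.0
tool_pos: [0.5225, 0.1122, 0.1621]
ee_rot: [3.142, 0.0, -3.141]
wrist_force: [-0.4, 0.5, 1.5]
width: 0.0852
finger_force: 0.0
```

```bash
python3 - <<'E'
from h import *
go((.522,.113,.1),yaw=np.pi)
c=imaging.get_calibration('wrist');a=snap('wrist','w5.png')
b=a[:,:,::-1].copy()
for t in np.linspace(0,2*np.pi,60):
  for z,r,col in((.089,.033,(0,0,255)),):
    u=proj(c,(.522+r*np.cos(t),.113+r*np.sin(t),z));b[min(383,round(u[1])),round(u[0])]=col
cv2.imwrite('pics/w5b.png',b)
E
```

```text
t 11.0 tcp [0.5225 0.1122 0.1621] rot [ 3.142  0.    -3.141] F [-0.4  0.5  1.5] w 0.0852 j [ 0.11  0.08  1.52  0.    1.55 -1.47]
turn [0. 0. 0.]
(0.522, 0.113, 0.1) [0.0005 0.0008 0.0621]
```

View pics/w5b.png

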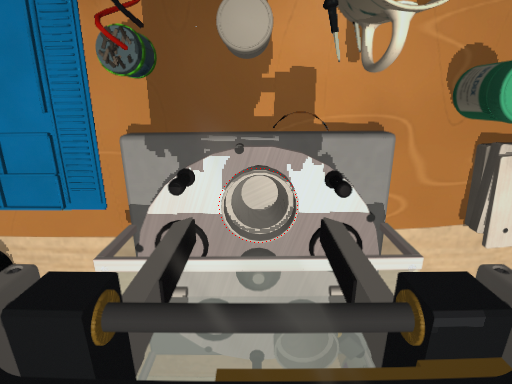

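Emit:
drive_tool([
  [0.085,[0,0.001,0.04],[0,0,0]],
  [0.085,[0,0.001,0.061],[0,0,0]],
  [0.085,[0,0.001,0.061],[0,0,0]],
  [0.0,[0,0.001,0.061],[0,0,0]],
  [0.0,[0,0.001,0.061],[0,0,0]],
])

```text
time: 11.68
tool_pos: [0.5237, 0.1133, 0.1028]
ee_rot: [3.141, 0.004, -3.141]
wrist_force: [-0.2, 0.8, 0.4]
width: 0.068
finger_force: 0.0
```

Emit:
drive_tool([
  [0.0,[0,0,0],[0,0,0]],
  [0.0,[0,0,0],[0,0,0]],
  [0.0,[0,0,-0.02],[0,0,0]],
  [0.0,[0,0,-0.06],[0,0,0]],
  [0.0,[0.03,0,-0.1],[0,0,0]],
])

```text
time: 12.3
tool_pos: [0.493, 0.1129, 0.2009]
ee_rot: [-3.141, -0.001, 3.141]
wrist_force: [-1.4, -0.2, 0.2]
width: 0.0653
finger_force: 30.0
```

```bash
python3 - <<'E'
from h import *
go((.4,-.08,.25),(.42,-.25,.25),yaw=np.pi-.6)
E
```

```text
t 12.3 tcp [0.493  0.1129 0.2009] rot [-3.141e+00 -1.000e-03  3.141e+00] F [-1.4 -0.2  0.2] w 0.0653 j [ 0.11 -0.    1.52 -0.    1.62 -1.46]
turn [-0.001 -0.001  0.6  ]
(0.4, -0.08, 0.25) [ 0.0929 -0.1929 -0.049 ]
(0.42, -0.25, 0.25) [ 0.0729 -0.3629 -0.049 ]
```

Emit:
drive_tool([
  [0.0,[0.017,-0.06,-0.03],[0,0,0]],
  [0.0,[0.017,-0.12,-0.04],[0,0,0]],
  [0.0,[0.017,-0.18,-0.04],[0,0,0]],
  [0.0,[0.017,-0.24,-0.04],[0,0,0]],
  [0.0,[0.017,-0.24,-0.04],[0,0,0]],
])

```text
time: 12.92
tool_pos: [0.475, -0.1308, 0.24]
ee_rot: [-3.141, -0.001, 3.135]
wrist_force: [-0.2, 0.6, -0.3]
width: 0.065
finger_force: 30.0
```

Emit:
drive_tool([
  [0.0,[0.016,-0.06,0],[0,0,0]],
  [0.0,[0.016,-0.12,0],[0,0,0]],
  [0.0,[0.016,-0.18,0],[0,0,0]],
  [0.0,[0.016,-0.213,0],[0,0,0]],
  [0.0,[0.016,-0.213,0],[0,0,0]],
])

```text
time: 13.55
tool_pos: [0.4597, -0.3407, 0.2394]
ee_rot: [3.14, -0.001, 3.14]
wrist_force: [-0.6, 0.1, 0.2]
width: 0.0653
finger_force: 30.0
```

```bash
cat >> h.py <<'E'
def circ_from_pix(c,pts,z):
    P=np.array([plane(c,u,v,z)[:2] for u,v in pts]);(x,y),r=cv2.minEnclosingCircle(P.astype(np.float32))
    A=np.c_[P,np.ones(len(P))];s=np.linalg.lstsq(A,(P**2).sum(1),rcond=None)[0]
    return s[:2]/2,np.sqrt(s[2]+(s[:2]**2).sum()/4),(x,y,r)
E
python3 - <<'E'
from h import *
go(yaw=np.pi)
c=imaging.get_calibration('wrist');a=snap('wrist','w6.png')
b=a[:,:,::-1].copy()
for z,r,col in((.015,.05,(0,255,0)),(.059,.033,(0,0,255)),):
  for t in np.linspace(0,2*np.pi,80):
    u=proj(c,(.355+r*np.cos(t),-.34+r*np.sin(t),z))
    if 0<=u[1]<383: b[round(u[1]),round(u[0])]=col
cv2.imwrite('pics/w6b.png',b)
E
```

```text
t 13.55 tcp [ 0.4597 -0.3407  0.2394] rot [ 3.14e+00 -1.00e-03  3.14e+00] F [-0.6  0.1  0.2] w 0.0653 j [-0.74  0.14  1.3   0.    1.71 -2.31]
turn [ 0.001 -0.001 -0.002]
```

View pics/w6b.png

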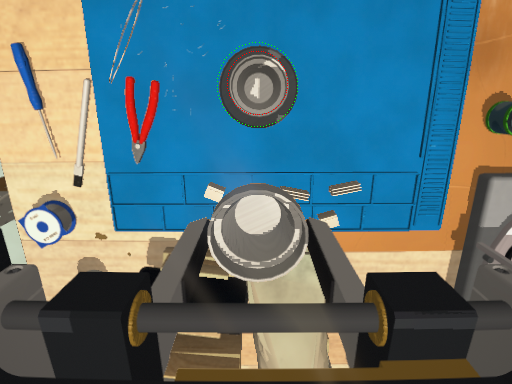

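```bash
cat >> h.py <<'E'
def stand(c,a,z=.015,guess=(.355,-.34)):
    "centre of the dark foot on the blue mat"
    h=cv2.cvtColor(a,cv2.COLOR_RGB2HSV);m=(((h[:,:,0]<95)|(h[:,:,0]>118)|(h[:,:,1]<120))*255).astype(np.uint8)
    m=cv2.morphologyEx(m,cv2.MORPH_OPEN,np.ones((5,5)))
    g=proj(c,(*guess,z));best=None
    for k in cv2.findContours(m,cv2.RETR_EXTERNAL,cv2.CHAIN_APPROX_NONE)[0]:
        if cv2.contourArea(k)>300 and cv2.pointPolygonTest(k,g,True)>-60: best=k if best is None or cv2.contourArea(k)>cv2.contourArea(best) else best
    hull=cv2.convexHull(best)[:,0].astype(float)
    return circ_from_pix(c,best[:,0].astype(float),z),len(best)
E
python3 - <<'E'
from h import *
c=imaging.get_calibration('wrist');a=cv2.imread('pics/w6.png')[:,:,::-1].copy()
print('wrist',stand(c,a))
ct=imaging.get_calibration('top');a=cv2.imread('pics/t3.png')[:,:,::-1].copy()
print('top',stand(ct,a))
print('held',circ_from_pix(c,[(207,231),(305,231),(256,183),(256,279)],.227))
E
```

```text
wrist ((array([ 0.35814737, -0.33764434]), np.float64(0.04846726759425557), (0.3580697774887085, -0.3372180163860321, 0.049380265176296234)), 227)
top ((array([0.60825193, 0.01828289]), np.float64(0.8096962006582905), (0.6592810153961182, 0.015948964282870293, 1.0145057439804077)), 1788)
held (array([ 0.45558653, -0.33974429]), np.float64(0.03221458109281749), (0.4555278718471527, -0.3397584557533264, 0.03342461958527565))
```

Emit:
drive_tool([
  [0.0,[0.05,0.002,0.03],[0,0,0]],
  [0.0,[0.097,0.002,0.06],[0,0,0]],
  [0.0,[0.097,0.002,0.1],[0,0,0]],
  [0.0,[0.097,0.002,0.11],[0,0,0]],
  [0.0,[0.097,0.002,0.11],[0,0,0]],
])

```text
time: 14.22
tool_pos: [0.3634, -0.3368, 0.1308]
ee_rot: [3.141, 0.0, -3.139]
wrist_force: [0.7, 0.7, -0.9]
width: 0.0652
finger_force: 30.0
```

Emit:
drive_tool([
  [0.0,[0,0,0.015],[0,0,0]],
  [0.0,[0,0,0.028],[0,0,0]],
  [0.0,[0,0,0.034],[0,0,0]],
  [0.0,[0,0,0.038],[0,0,0]],
  [0.0,[0,0,0.038],[0,0,0]],
])

```text
time: 14.85
tool_pos: [0.3613, -0.3388, 0.0923]
ee_rot: [-3.14, -0.003, 3.141]
wrist_force: [-4.9, -2.4, 2.5]
width: 0.065
finger_force: 30.0
```

Emit:
drive_tool([
  [0.0,[0.001,0,0.002],[0,0,0]],
  [0.0,[0.001,0,0.004],[0,0,0]],
  [0.0,[0.001,0,0.004],[0,0,0]],
])

```text
time: 15.22
tool_pos: [0.3603, -0.3389, 0.0894]
ee_rot: [-3.14, -0.003, 3.141]
wrist_force: [-6.8, -0.7, 8.4]
width: 0.0649
finger_force: 30.0
```

Emit:
drive_tool([
  [0.085,[0.001,0,0],[0,0,0]],
  [0.085,[0.001,0,0],[0,0,0]],
  [0.085,[0.001,0,0],[0,0,0]],
  [0.085,[0.001,0,-0.03],[0,0,0]],
  [0.085,[-0.03,0,-0.08],[0,0,0]],
])

```text
time: 15.85
tool_pos: [0.39, -0.3366, 0.1665]
ee_rot: [3.137, -0.005, 3.14]
wrist_force: [0.1, -1.6, 0.9]
width: 0.085
finger_force: 0.0
```

Emit:
drive_tool([
  [0.0,[-0.04,0,-0.04],[0,0,0]],
  [0.0,[-0.065,0,-0.07],[0,0,0]],
  [0.0,[-0.065,0,-0.07],[0,0,0]],
  [0.0,[-0.065,0,-0.07],[0,0,0]],
])

```text
time: 16.35
tool_pos: [0.4558, -0.3374, 0.2366]
ee_rot: [3.14, -0.002, -3.141]
wrist_force: [-0.5, 0.4, 0.6]
width: 0.0482
finger_force: 0.0
```

```bash
python3 - <<'E'
from h import *
go((.4426,.1498,.233),yaw=np.pi)
c=imaging.get_calibration('wrist');a=snap('wrist','w7.png')
print(stand(c,a))
b=a[:,:,::-1].copy();(x,y),r,_=stand(c,a)[0]
for z,r,col in((.015,.05,(0,255,0)),(.075,.033,(0,0,255)),):
  for t in np.linspace(0,2*np.pi,80):
    u=proj(c,(x+r*np.cos(t),y+r*np.sin(t),z))
    if 0<=u[1]<383: b[round(u[1]),round(u[0])]=col
u=proj(c,(x,y,.04));X,Y=max(80,int(u[0])),max(60,int(u[1]))
s=snap('side','s7.png')[:,:,::-1];cs=imaging.get_calibration('side');v=proj(cs,(x,y,.04));V,W=int(v[0]),int(v[1])
o=np.hstack([cv2.resize(b[Y-60:Y+60,X-65:X+65],None,fx=3,fy=3),cv2.resize(s[W-30:W+30,V-32:V+33],None,fx=6,fy=6)])
cv2.imwrite('pics/w7b.png',o)
E
```

```text
t 16.35 tcp [ 0.4558 -0.3374  0.2366] rot [ 3.140e+00 -2.000e-03 -3.141e+00] F [-0.5  0.4  0.6] w 0.0482 j [-0.74  0.13  1.32 -0.    1.7  -2.31]
turn [ 0.002 -0.002  0.   ]
(0.4426, 0.1498, 0.233) [0.0131 0.4872 0.0046]
((array([ 0.35779046, -0.33874785]), np.float64(0.048477393790804624), (0.35773035883903503, -0.3385147154331207, 0.04943469539284706)), 229)
```

View pics/w7b.png

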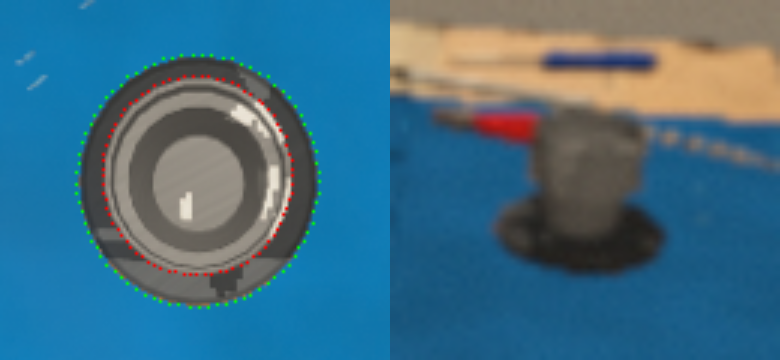

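Emit:
drive_tool([
  [0.0,[0.013,0.06,0],[0,0,0]],
  [0.0,[0.013,0.12,0],[0,0,0]],
  [0.0,[0.013,0.18,0],[0,0,0]],
  [0.0,[0.013,0.24,0],[0,0,0]],
  [0.0,[0.013,0.24,0],[0,0,0]],
])

```text
time: 17.08
tool_pos: [0.4423, -0.0947, 0.2375]
ee_rot: [3.141, -0.001, -3.136]
wrist_force: [-0.2, -0.6, -0.2]
width: 0.0006
finger_force: 0.0
```

Emit:
drive_tool([
  [0.0,[0,0.06,0],[0,0,0]],
  [0.0,[0,0.12,0],[0,0,0]],
  [0.0,[0,0.18,0],[0,0,0]],
  [0.0,[0,0.247,0.004],[0,0,0]],
  [0.0,[0,0.247,0.004],[0,0,0]],
])

```text
time: 17.7
tool_pos: [0.4428, 0.1508, 0.2329]
ee_rot: [-3.141, -0.003, -3.137]
wrist_force: [-0.3, 0.4, 0.2]
width: 0.0005
finger_force: 0.0
```

```bash
python3 - <<'E'
from h import *
go((.524,.210,.15),(.524,.210,.09),yaw=np.pi)
E
```

```text
t 17.7 tcp [0.4428 0.1508 0.2329] rot [-3.141e+00 -3.000e-03 -3.137e+00] F [-0.3  0.4  0.2] w 0.0005 j [ 0.21 -0.1   1.55 -0.    1.69 -1.37]
turn [-0.001 -0.003  0.005]
(0.524, 0.21, 0.15) [-0.0817  0.0589  0.0826]
(0.524, 0.21, 0.09) [-0.0818  0.0589  0.1426]
```

Emit:
drive_tool([
  [0.0,[-0.04,0.03,0.045],[0,0,0]],
  [0.0,[-0.082,0.059,0.083],[0,0,0]],
  [0.0,[-0.082,0.059,0.083],[0,0,0]],
  [0.0,[-0.082,0.059,0.125],[0,0,0]],
  [0.0,[-0.082,0.059,0.143],[0,0,0]],
])

```text
time: 18.32
tool_pos: [0.5247, 0.2056, 0.0899]
ee_rot: [-3.14, -0.003, 3.139]
wrist_force: [0.1, -0.6, 0.9]
width: 0.0003
finger_force: 0.0
```

Emit:
drive_tool([
  [0.0,[0.004,-0.011,0],[0,0,0]],
  [0.0,[0.012,-0.019,0],[0,0,0]],
  [0.0,[0.018,-0.027,0],[0,0,0]],
  [0.0,[0.024,-0.036,0],[0,0,0]],
  [0.0,[0.03,-0.046,0],[0,0,0]],
])

```text
time: 18.95
tool_pos: [0.4974, 0.1628, 0.0947]
ee_rot: [3.138, 0.008, -3.141]
wrist_force: [3.2, 3.7, 1.4]
width: 0.0003
finger_force: 2.3
```

Emit:
drive_tool([
  [0.0,[0.005,-0.01,0],[0,0,0]],
  [0.0,[0.008,-0.02,0],[0,0,0]],
  [0.0,[0.01,-0.031,0],[0,0,0]],
  [0.0,[0.012,-0.042,0],[0,0,0]],
  [0.0,[0.03,-0.045,-0.04],[0,0,0]],
])

```text
time: 19.58
tool_pos: [0.4623, 0.1147, 0.1282]
ee_rot: [-3.138, -0.01, 3.14]
wrist_force: [0.7, 0.1, 0.3]
width: 0.0004
finger_force: 0.0
```

Emit:
drive_tool([
  [0.0,[0.01,0,-0.06],[0,0,0]],
  [0.0,[0.01,0,-0.1],[0,0,0]],
  [0.0,[0.01,0,-0.1],[0,0,0]],
  [0.0,[0.01,0,-0.1],[0,0,0]],
  [0.0,[0.01,0,-0.1],[0,0,0]],
])

```text
time: 20.2
tool_pos: [0.4544, 0.1165, 0.229]
ee_rot: [-3.14, -0.005, 3.141]
wrist_force: [0.3, -0.3, 0.5]
width: 0.0003
finger_force: 0.0
```

Emit:
drive_tool([
  [0.0,[0,0,0],[0,0,0]],
  [0.0,[0,0,0],[0,0,0]],
  [0.0,[0,0,0],[0,0,0]],
  [0.0,[0,0,0],[0,0,0]],
  [0.0,[0,0,0],[0,0,0]],
])

```text
time: 20.82
tool_pos: [0.4556, 0.1171, 0.2315]
ee_rot: [-3.141, 0.0, -3.141]
wrist_force: [0.8, 0.2, -0.4]
width: 0.0003
finger_force: 0.0
```

```bash
python3 - <<'E'
from h import *
go((.524,.210,.15),(.524,.210,.09),yaw=np.pi)
E
```

```text
t 20.82 tcp [0.4556 0.1171 0.2315] rot [-3.141  0.    -3.141] F [ 0.8  0.2 -0.4] w 0.0003 j [ 0.13 -0.09  1.55 -0.    1.69 -1.44]
turn [-0.  0.  0.]
(0.524, 0.21, 0.15) [-0.0684  0.0929  0.0815]
(0.524, 0.21, 0.09) [-0.0684  0.0929  0.1415]
```

Emit:
drive_tool([
  [0.0,[-0.03,0.05,0.04],[0,0,0]],
  [0.0,[-0.068,0.093,0.08],[0,0,0]],
  [0.0,[-0.068,0.093,0.08],[0,0,0]],
  [0.0,[-0.068,0.093,0.125],[0,0,0]],
  [0.0,[-0.068,0.093,0.141],[0,0,0]],
])

```text
time: 21.45
tool_pos: [0.5221, 0.2094, 0.0883]
ee_rot: [-3.14, -0.004, -3.141]
wrist_force: [-0.1, 0.9, -0.8]
width: 0.0003
finger_force: 0.0
```

Emit:
drive_tool([
  [0.0,[0.004,-0.011,0],[0,0,0]],
  [0.0,[0.012,-0.019,0],[0,0,0]],
  [0.0,[0.018,-0.027,0],[0,0,0]],
  [0.0,[0.024,-0.036,0],[0,0,0]],
  [0.0,[0.03,-0.046,0],[0,0,0]],
])

```text
time: 22.08
tool_pos: [0.4953, 0.1643, 0.093]
ee_rot: [3.139, 0.007, -3.141]
wrist_force: [3.2, 4.1, 0.3]
width: 0.0007
finger_force: 2.3
```

Emit:
drive_tool([
  [0.0,[0.005,-0.01,0],[0,0,0]],
  [0.0,[0.008,-0.02,0],[0,0,0]],
  [0.0,[0.01,-0.031,0],[0,0,0]],
  [0.0,[0.012,-0.042,0],[0,0,0]],
  [0.0,[0.03,-0.045,-0.04],[0,0,0]],
])

```text
time: 22.7
tool_pos: [0.4604, 0.1166, 0.1273]
ee_rot: [-3.138, -0.01, 3.14]
wrist_force: [0.7, -0.2, -0.5]
width: 0.0006
finger_force: 0.0
```

Emit:
drive_tool([
  [0.05,[0.01,0,-0.06],[0,0,0]],
  [0.085,[0.01,0,-0.1],[0,0,0]],
  [0.085,[0.01,0,-0.1],[0,0,0]],
  [0.085,[0.01,0,-0.1],[0,0,0]],
  [0.085,[0.01,0,-0.1],[0,0,0]],
])

```text
time: 23.32
tool_pos: [0.4524, 0.1185, 0.228]
ee_rot: [-3.14, -0.005, 3.141]
wrist_force: [0.4, -0.7, -1.0]
width: 0.0472
finger_force: 0.0
```

Emit:
drive_tool([
  [0.085,[0,0,0],[0,0,0]],
  [0.085,[0,0,0],[0,0,0]],
  [0.085,[-0.03,-0.005,0.03],[0,0,0]],
  [0.085,[-0.067,-0.005,0.067],[0,0,0]],
  [0.085,[-0.067,-0.005,0.067],[0,0,0]],
])

```text
time: 23.95
tool_pos: [0.5196, 0.1136, 0.1585]
ee_rot: [-3.14, -0.009, 3.141]
wrist_force: [-0.7, 0.1, 0.6]
width: 0.0852
finger_force: 0.0
```

```bash
python3 - <<'E'
from h import *
go((.522,.113,.1615),(.522,.113,.1015),yaw=np.pi)
c=imaging.get_calibration('wrist');a=snap('wrist','w8.png')
g=cv2.cvtColor(a,cv2.COLOR_RGB2GRAY);f=cv2.imread('pics/w5.png',0)
r=cv2.matchTemplate(g[145:265,200:320],f[162:246,216:302],cv2.TM_CCOEFF_NORMED);print(cv2.minMaxLoc(r),'expect (16,17)')
b=a[:,:,::-1].copy()
for t in np.linspace(0,2*np.pi,60):
    u=proj(c,(.522+.033*np.cos(t),.113+.033*np.sin(t),.089));b[round(u[1]),round(u[0])]=(0,0,255)
cv2.imwrite('pics/w8b.png',b)
E
```

```text
t 23.95 tcp [0.5196 0.1136 0.1585] rot [-3.14  -0.009  3.141] F [-0.7  0.1  0.6] w 0.0852 j [ 0.11  0.08  1.52 -0.    1.55 -1.46]
turn [-0.001 -0.009 -0.   ]
(0.522, 0.113, 0.1615) [-0.0024 -0.0006 -0.003 ]
(0.522, 0.113, 0.1015) [-0.003  -0.0005  0.0569]
(-0.09006166458129883, 0.9288713932037354, (34, 0), (15, 22)) expect (16,17)
```

Emit:
drive_tool([
  [0.085,[-0.001,0,0.03],[0,0,0]],
  [0.085,[-0.001,0,0.057],[0,0,0]],
  [0.085,[-0.001,0,0.057],[0,0,0]],
  [0.0,[-0.001,0,0.057],[0,0,0]],
  [0.0,[-0.001,0,0.057],[0,0,0]],
])

```text
time: 24.62
tool_pos: [0.5226, 0.1143, 0.1088]
ee_rot: [3.141, 0.004, -3.141]
wrist_force: [-0.5, 0.1, -0.4]
width: 0.0683
finger_force: 0.0
```

Emit:
drive_tool([
  [0.0,[0,0,0],[0,0,0]],
  [0.0,[0,0,0],[0,0,0]],
  [0.0,[0,0,0],[0,0,0]],
])

```text
time: 25.0
tool_pos: [0.5226, 0.1143, 0.1086]
ee_rot: [3.141, 0.003, -3.141]
wrist_force: [-0.5, 0.0, 7.2]
width: 0.0652
finger_force: 30.0
```

Emit:
drive_tool([
  [0.0,[0,0,-0.02],[0,0,0]],
  [0.0,[0,0,-0.06],[0,0,0]],
  [0.0,[0.03,0,-0.1],[0,0,0]],
  [0.0,[0.03,-0.06,-0.14],[0,0,0]],
  [0.0,[0.03,-0.12,-0.14],[0,0,0]],
])

```text
time: 25.62
tool_pos: [0.4927, -0.0006, 0.2499]
ee_rot: [-3.141, 0.007, -3.138]
wrist_force: [1.2, -0.1, -1.4]
width: 0.0654
finger_force: 30.0
```

Emit:
drive_tool([
  [0.0,[0.02,-0.06,0],[0,0,0]],
  [0.0,[0.03,-0.12,0],[0,0,0]],
  [0.0,[0.03,-0.18,0],[0,0,0]],
  [0.0,[0.03,-0.24,0],[0,0,0]],
  [0.0,[0.03,-0.24,0],[0,0,0]],
])

```text
time: 26.25
tool_pos: [0.4608, -0.2438, 0.2451]
ee_rot: [-3.142, -0.002, 3.136]
wrist_force: [-0.5, -0.0, -0.0]
width: 0.0652
finger_force: 30.0
```

```bash
python3 - <<'E'
from h import *
go((.46,-.339,.24),yaw=np.pi)
E
```

```text
t 26.25 tcp [ 0.4608 -0.2438  0.2451] rot [-3.142e+00 -2.000e-03  3.136e+00] F [-0.5 -0.  -0. ] w 0.0652 j [-0.59  0.02  1.41 -0.    1.71 -2.16]
turn [-0.    -0.002 -0.006]
(0.46, -0.339, 0.24) [ 0.0002 -0.0952  0.0051]
```

Emit:
drive_tool([
  [0.0,[0,-0.05,0.002],[0,0,0]],
  [0.0,[0,-0.095,0.005],[0,0,0]],
  [0.0,[0,-0.095,0.005],[0,0,0]],
  [0.0,[0,-0.095,0.005],[0,0,0]],
])

```text
time: 26.75
tool_pos: [0.462, -0.3338, 0.241]
ee_rot: [3.14, -0.0, -3.14]
wrist_force: [1.0, 0.5, 0.2]
width: 0.0648
finger_force: 30.0
```

```bash
python3 - <<'E'
from h import *
go(yaw=np.pi)
c=imaging.get_calibration('wrist');a=snap('wrist','w9.png')
print(stand(c,a))
cv2.imwrite('pics/w9b.png',cv2.resize(a[20:300,150:370,::-1],None,fx=2,fy=2))
E
```

```text
t 26.75 tcp [ 0.462  -0.3338  0.241 ] rot [ 3.14 -0.   -3.14] F [1.  0.5 0.2] w 0.0648 j [-0.73  0.13  1.3   0.    1.71 -2.3 ]
turn [ 0.001 -0.     0.001]
((array([ 0.35809316, -0.33865745]), np.float64(0.04830457571643438), (0.35770314931869507, -0.33856189250946045, 0.04925783723592758)), 231)
```

View pics/w9b.png

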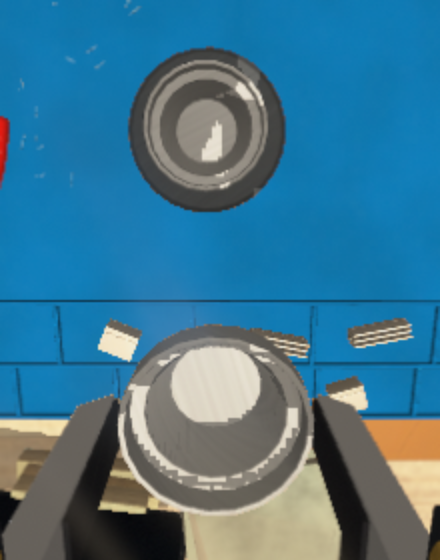

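```bash
python3 - <<'E'
from h import *
c=imaging.get_calibration('wrist')
h=circ_from_pix(c,[(209,229.8),(306.5,229.8),(257.7,182.5),(257.7,277)],.2214);print(h)
d=np.array([.3579,-.3386])-h[0];o=robot.get_obs()['tool_pos'];print(d,o[:2]+d)
go((*(o[:2]+d),.155),(*(o[:2]+d),.114))
E
```

```text
(array([ 0.46017228, -0.3330058 ]), np.float64(0.033161618368890776), (0.46012336015701294, -0.3330453932285309, 0.03421898931264877))
[-0.10227228 -0.0055942 ] [ 0.35978909 -0.3392402 ]
t 26.8 tcp [ 0.4621 -0.3336  0.2413] rot [ 3.141  0.    -3.14 ] F [ 1.5 -0.2  0.1] w 0.0648 j [-0.73  0.13  1.3   0.    1.71 -2.3 ]
(np.float64(0.35978908787695857), np.float64(-0.339240196545334), 0.155) [ 0.1023 -0.0055  0.0863]
(np.float64(0.35978908787695857), np.float64(-0.339240196545334), 0.114) [ 0.1023 -0.0055  0.1273]
```

Emit:
drive_tool([
  [0.0,[0.05,-0.003,0.02],[0,0,0]],
  [0.0,[0.103,-0.0055,0.05],[0,0,0]],
  [0.0,[0.103,-0.0055,0.08],[0,0,0]],
  [0.0,[0.103,-0.0055,0.085],[0,0,0]],
  [0.0,[0.103,-0.0055,0.085],[0,0,0]],
])

```text
time: 27.42
tool_pos: [0.3596, -0.3402, 0.157]
ee_rot: [-3.141, 0.001, -3.14]
wrist_force: [-1.1, -0.4, 0.6]
width: 0.0652
finger_force: 30.0
```

Emit:
drive_tool([
  [0.0,[0,0,0.015],[0,0,0]],
  [0.0,[0,0,0.028],[0,0,0]],
  [0.0,[0,0,0.036],[0,0,0]],
  [0.0,[0,0,0.04],[0,0,0]],
  [0.0,[0,0,0.04],[0,0,0]],
])

```text
time: 28.05
tool_pos: [0.3586, -0.3407, 0.1157]
ee_rot: [3.141, -0.0, -3.142]
wrist_force: [0.9, 0.3, -0.8]
width: 0.0653
finger_force: 30.0
```

Emit:
drive_tool([
  [0.0,[0,0.001,0.003],[0,0,0]],
  [0.0,[0,0.001,0.006],[0,0,0]],
  [0.0,[0,0.001,0.006],[0,0,0]],
])

```text
time: 28.42
tool_pos: [0.3584, -0.3398, 0.1109]
ee_rot: [-3.141, -0.0, -3.141]
wrist_force: [-2.4, 1.6, 5.3]
width: 0.0652
finger_force: 30.0
```

Seated at the expected height; release, back off and check.

Emit:
drive_tool([
  [0.085,[0,0,0],[0,0,0]],
  [0.085,[0,0,0],[0,0,0]],
  [0.085,[0,0,0],[0,0,0]],
  [0.085,[0,0,-0.03],[0,0,0]],
  [0.085,[-0.03,0,-0.08],[0,0,0]],
])

```text
time: 29.05
tool_pos: [0.3869, -0.3387, 0.1882]
ee_rot: [3.137, -0.005, 3.14]
wrist_force: [1.5, -1.1, 0.1]
width: 0.0851
finger_force: 0.0
```

Emit:
drive_tool([
  [0.05,[-0.04,0,-0.03],[0,0,0]],
  [0.05,[-0.07,0,-0.06],[0,0,0]],
  [0.05,[-0.07,0,-0.06],[0,0,0]],
  [0.05,[-0.07,0,-0.06],[0,0,0]],
])

```text
time: 29.55
tool_pos: [0.4578, -0.3395, 0.2486]
ee_rot: [3.14, -0.002, -3.142]
wrist_force: [-0.6, -0.7, -0.1]
width: 0.0511
finger_force: 0.0
```

```bash
python3 - <<'E'
from h import *
go((.5,.108,.32),yaw=np.pi/2)
c=imaging.get_calibration('wrist');a=snap('wrist','w10.png')
print(stand(c,a))
b=a[:,:,::-1].copy();(x,y),r,_=stand(c,a)[0]
for z,r,col in((.015,.05,(0,255,0)),(.091,.033,(0,0,255)),):
  for t in np.linspace(0,2*np.pi,80):
    u=proj(c,(x+r*np.cos(t),y+r*np.sin(t),z))
    if 0<=u[1]<383: b[round(u[1]),round(u[0])]=col
u=proj(c,(x,y,.04));X,Y=max(80,int(u[0])),max(60,int(u[1]))
s=snap('side','s10.png')[:,:,::-1];cs=imaging.get_calibration('side');v=proj(cs,(x,y,.04));V,W=int(v[0]),int(v[1])
t=snap('top','t10.png')[:,:,::-1]
o=np.hstack([cv2.resize(b[Y-60:Y+60,X-50:X+50],(250,300)),cv2.resize(s[W-30:W+30,V-25:V+25],(250,300)),cv2.resize(t[100:240,165:285],(257,300))])
cv2.imwrite('pics/w10b.png',o)
E
```

```text
t 29.55 tcp [ 0.4578 -0.3395  0.2486] rot [ 3.140e+00 -2.000e-03 -3.142e+00] F [-0.6 -0.7 -0.1] w 0.0511 j [-0.74  0.13  1.29 -0.    1.73 -2.31]
turn [-1.000e-03 -3.000e-03  1.571e+00]
(0.5, 0.108, 0.32) [-0.0421  0.4475 -0.0709]
((array([ 0.35782587, -0.3389524 ]), np.float64(0.04841499635914221), (0.35782331228256226, -0.3385947644710541, 0.049434881657361984)), 222)
```

View pics/w10b.png

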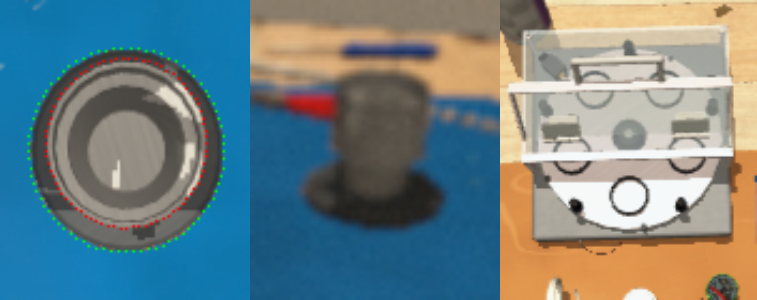

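Emit:
drive_tool([
  [0.05,[-0.01,0.055,-0.03],[0,0,0]],
  [0.05,[-0.02,0.11,-0.06],[0,0,0]],
  [0.05,[-0.02,0.17,-0.08],[0,0,0]],
  [0.05,[-0.02,0.23,-0.08],[0,0,0]],
  [0.05,[-0.02,0.28,-0.08],[0,0,0]],
])

```text
time: 30.32
tool_pos: [0.4776, -0.0579, 0.3298]
ee_rot: [3.142, 0.0, 3.142]
wrist_force: [0.9, 1.0, -0.1]
width: 0.0499
finger_force: 0.0
```

Emit:
drive_tool([
  [0.05,[-0.02,0.168,0],[0,0,0.8]],
  [0.05,[-0.02,0.168,0],[0,0,0.8]],
  [0.05,[-0.02,0.168,0],[0,0,0.8]],
  [0.05,[-0.02,0.168,0],[0,0,0.8]],
  [0.05,[-0.02,0.168,0],[0,0,0.8]],
])

```text
time: 30.95
tool_pos: [0.4978, 0.109, 0.3289]
ee_rot: [-3.14, -0.001, 2.339]
wrist_force: [0.5, 0.3, -0.0]
width: 0.0502
finger_force: 0.0
```

Emit:
drive_tool([
  [0.05,[0,0,0],[0,0,0.771]],
  [0.05,[0,0,0],[0,0,0.771]],
  [0.05,[0,0,0],[0,0,0.771]],
  [0.05,[0,0,0],[0,0,0.771]],
  [0.05,[0,0,0],[0,0,0.771]],
])

```text
time: 31.58
tool_pos: [0.498, 0.1077, 0.3292]
ee_rot: [-3.14, 0.0, 1.571]
wrist_force: [-0.2, -0.6, -0.3]
width: 0.05
finger_force: 0.0
```

```bash
python3 - <<'E'
from h import *
go((.651,.11,.33),(.651,.11,.252),yaw=np.pi/2)
E
```

```text
t 31.57 tcp [0.498  0.1077 0.3292] rot [-3.14   0.     1.571] F [-0.2 -0.6 -0.3] w 0.05 j [ 0.1  -0.    1.27 -0.    1.88  0.1 ]
turn [-0.002  0.     0.   ]
(0.651, 0.11, 0.33) [ 0.0023  0.153  -0.0011]
(0.651, 0.11, 0.252) [0.0023 0.1531 0.0769]
```

Emit:
drive_tool([
  [0.05,[0.002,0.06,0],[0,0,0]],
  [0.05,[0.002,0.12,0],[0,0,0]],
  [0.05,[0.002,0.153,0],[0,0,0]],
  [0.05,[0.002,0.153,0.0],[0,0,0]],
  [0.05,[0.002,0.153,0.03],[0,0,0]],
])

```text
time: 32.2
tool_pos: [0.652, 0.1101, 0.3027]
ee_rot: [3.136, -0.0, 1.572]
wrist_force: [0.1, -0.2, 0.3]
width: 0.05
finger_force: 0.0
```

Emit:
drive_tool([
  [0.05,[0,0,0.025],[0,0,0]],
  [0.05,[0,0,0.047],[0,0,0]],
  [0.05,[0,0,0.047],[0,0,0]],
  [0.0,[0,0,0.047],[0,0,0]],
  [0.0,[0,0,0.047],[0,0,0]],
])

```text
time: 32.83
tool_pos: [0.6519, 0.1103, 0.2551]
ee_rot: [3.138, -0.0, 1.571]
wrist_force: [0.1, 0.3, 0.2]
width: 0.0333
finger_force: 0.0
```

Emit:
drive_tool([
  [0.0,[0,0,0],[0,0,0]],
  [0.0,[0,0,0],[0,0,0]],
  [0.0,[0,0,0],[0,0,0]],
])

```text
time: 33.2
tool_pos: [0.6519, 0.1103, 0.2533]
ee_rot: [3.141, 0.0, 1.571]
wrist_force: [0.3, -0.8, 0.4]
width: 0.0091
finger_force: 30.0
```

Emit:
drive_tool([
  [0.0,[0,-0.0175,-0.006],[0,0,0]],
  [0.0,[0,-0.0365,-0.01],[0,0,0]],
  [0.0,[0,-0.059,-0.012],[0,0,0]],
  [0.0,[0,-0.081,-0.01],[0,0,0]],
  [0.0,[0,-0.103,-0.005],[0,0,0]],
])

```text
time: 33.83
tool_pos: [0.549, 0.11, 0.2593]
ee_rot: [3.137, 0.0, 1.57]
wrist_force: [2.3, -1.4, 0.7]
width: 0.0091
finger_force: 30.0
```

Emit:
drive_tool([
  [0.0,[0,-0.021,0.008],[0,0,0]],
  [0.0,[0,-0.04,0.02],[0,0,0]],
  [0.0,[0,-0.058,0.034],[0,0,0]],
  [0.0,[0,-0.073,0.05],[0,0,0]],
  [0.0,[0,-0.086,0.069],[0,0,0]],
])

```text
time: 34.45
tool_pos: [0.4629, 0.1099, 0.1894]
ee_rot: [3.138, 0.001, 1.571]
wrist_force: [3.3, -1.0, -1.0]
width: 0.0091
finger_force: 30.0
```

Emit:
drive_tool([
  [0.0,[0,-0.009,0.019],[0,0,0]],
  [0.0,[0,-0.015,0.037],[0,0,0]],
  [0.0,[0,-0.018,0.055],[0,0,0]],
  [0.0,[0,-0.02,0.069],[0,0,0]],
  [0.0,[0,-0.02,0.073],[0,0,0]],
])

```text
time: 35.08
tool_pos: [0.4433, 0.1102, 0.1154]
ee_rot: [3.14, 0.0, 1.571]
wrist_force: [2.9, -1.2, 1.0]
width: 0.0092
finger_force: 30.0
```

Emit:
drive_tool([
  [0.0,[0,0,0],[0,0,0]],
  [0.03,[0,0,0],[0,0,0]],
  [0.03,[0,0,0],[0,0,0]],
  [0.03,[0,0,-0.03],[0,0,0]],
  [0.03,[0,0,-0.08],[0,0,0]],
])

```text
time: 35.7
tool_pos: [0.4406, 0.1103, 0.1947]
ee_rot: [-3.135, 0.0, 1.571]
wrist_force: [0.6, -0.4, -0.3]
width: 0.03
finger_force: 0.0
```

Emit:
drive_tool([
  [0.03,[0,0,-0.06],[0,0,0]],
  [0.03,[0,-0.02,-0.12],[0,0,0]],
  [0.03,[0,-0.02,-0.12],[0,0,0]],
  [0.03,[0,-0.02,-0.12],[0,0,0]],
])

```text
time: 36.2
tool_pos: [0.4222, 0.1104, 0.3156]
ee_rot: [-3.141, 0.0, 1.571]
wrist_force: [0.9, -0.2, -0.8]
width: 0.0302
finger_force: 0.0
```

```bash
python3 - <<'E'
from h import *
go()
s=cv2.cvtColor(snap('side','s11.png'),cv2.COLOR_RGB2GRAY).astype(int);s0=cv2.imread('pics/side0.png',0).astype(int)
s2=cv2.imread('pics/s2.png',0).astype(int)
r=np.s_[165:250,225:290]   # cover front edge + handle, side view at start
print('vs shut',np.abs(s-s0)[r].mean(),'vs open',np.abs(s-s2)[r].mean(),'open-shut',np.abs(s2-s0)[r].mean())
f=s0.astype(np.uint8)[r][10:-10,10:-10];m=cv2.matchTemplate(s.astype(np.uint8)[r],f,cv2.TM_CCOEFF_NORMED);print(cv2.minMaxLoc(m))
c=imaging.get_calibration('wrist');a=snap('wrist','w11.png');print('bar expected px',[proj(c,(.4433,y,.108)) for y in(.062,.112,.162)])
g=cv2.cvtColor(a,cv2.COLOR_RGB2GRAY)
u,v=proj(c,(.4433,.14,.108));print(u,g[int(v)][int(u)-20:int(u)+20])
ct=imaging.get_calibration('top');t=snap('top','t11.png')
for n,p,z in [('mug',(292,402),0),('wh',(360,379),0),('green',(230,352),0),('dark',(420,369),0)]:
    x,y=int(p[0]*.64),int(p[1]*.64);t0=cv2.imread('pics/top0.png')[:,:,::-1];q=np.s_[y-14:y+14,x-14:x+14];print(n,np.abs(t[q].astype(int)-t0[q]).mean())
E
```

```text
t 36.2 tcp [0.4222 0.1104 0.3156] rot [-3.141  0.     1.571] F [ 0.9 -0.2 -0.8] w 0.0302 j [ 0.13 -0.17  1.45  0.    1.86  0.13]
vs shut 7.569773755656109 vs open 40.67004524886878 open-shut 42.121447963800904
(0.09328252077102661, 0.99003666639328, (0, 0), (10, 10))
bar expected px [(np.float64(274.6658126722018), np.float64(205.73591616617188)), (np.float64(275.31234149510686), np.float64(169.0171898578128)), (np.float64(275.98816425678126), np.float64(129.4193375776208))]
275.6873014539882 [134 133 134 134 135 133 134 134 134 134 134 134 133 133 133 130  98 133
 160 178 189 188 175 151  78  79  79  78  78  78  78  77  61  52  67  75
  80  84  87  87]
mug 60.6437074829932
wh 93.37159863945578
green 16.579931972789115
dark 9.512755102040817
```

```bash
python3 - <<'E'
from h import *
a=cv2.imread('pics/t10.png',0);b=cv2.imread('pics/t11.png',0)
q=np.s_[215:275,345:415];print('stack diff',np.abs(a[q].astype(int)-b[q]).mean())
s=cv2.imread('pics/side0.png',0);e=cv2.imread('pics/s11.png',0)
for n,q in dict(mug=np.s_[222:278,296:356],green=np.s_[272:312,268:300],jars=np.s_[190:240,294:325]).items():
    print(n,cv2.minMaxLoc(cv2.matchTemplate(e,s[q],cv2.TM_CCOEFF_NORMED))[1::2],(q[1].start,q[0].start))
print(robot.close_job())
E
```

```text
stack diff 29.72357142857143
mug (0.9720439910888672, (296, 222)) (296, 222)
green (0.9980988502502441, (268, 272)) (268, 272)
jars (0.9310624599456787, (294, 190)) (294, 190)
the job is handed in; nothing more can be done
None
```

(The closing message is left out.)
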